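# Pack a stone slab flush in a bead-drilling bed and hold it

## Robot

A 6-joint arm with a two-finger parallel gripper is mounted at the origin on the work surface. World frame = base frame: x ahead of the robot, y to its left, z up, the work surface at z = 0. Lengths are in m, angles in rad, forces in N, time in s.
With the tool pointing down it reaches from about 0.325 to 0.925 m from the base axis. Payload 3.1 kg.
Tool frame: the origin (TCP) lies between the finger pads; the fingertips stand 22 mm ahead of it and the grasp point (between the pads) lies 3 mm ahead of it; y points along the fingers, x is the direction in which the jaws open and shut, and the axes are right-handed (so a half turn about y gives the same grasp; the last joint's range is limited). The gripper opens to 85 mm and grips with 20 to 120 N. Pads are 22 mm wide; open, the fingers measure 114 mm over their backs; the gripper's body (76 mm by 85 mm) begins 54 mm behind the grasp point. The pads swing forward as they close: fully open they stand 13 mm farther back than shut.
Start: joints at [1.084, 0.217, 1.613, -0, 1.311, -0.112], TCP at [0.229, 0.582, 0.253] pointing down, gripper open.
Joint ranges: [-2.75, 2.75], [-0.78, 2.1], [0.31, 2.55], [-1.13, 4.27], [0.13, 2.63], [-2.58, 2.58]. Speed limits (rad/s): [2.79, 2.79, 3.14, 3.14, 3.14, 3.14].

## Interface

Orientations are given as a unit quaternion [x, y, z, w].
In Python, from workcell import state, grab_frame, camera_info, close_job, find_in, landmark_of gives the robot as it stands.
- The arm moves only by the tool arm_command, never from a script. Its argument "commands" is one flat list of numbers, 4 for each row, row after row: the shift along the tool's x, y, z in cm, then the turn about the tool's y in rad. In form: [dx, dy, dz, yaw, dx, dy, dz, yaw, ...]. A call has 1 to 20 rows; each row is the pose to reach, as a shift and turn from the pose commanded when the call began, along the tool's axes at that moment; what a row does not reach only later rows make up. A row lasts 1/12 s, in which the tool goes at most 41.7 mm and 7.16 degrees, less where a joint would pass 70% of its speed; a pose out of reach is approached as far as the arm can. A call with a gripper value outside its range is refused whole. "jaw" is the closure in counts, from 0 (fully open) to 255 (shut), set as the call begins (left out, the last holds). The fingers move at their own pace and stop on an object; "squeeze" is the grip in N (left out, the last holds). Time passes only in rows, so rows that repeat a pose let the fingers close. It gives the time, the measured TCP pose, the force and the opening at its end, in the units of the state.
- state(): the state, without advancing time (a new reading comes with each control period).
- grab_frame(name): name is "scene" or "top"; returns (picture, depth): 420x560x3 uint8, red, green, blue; 420x560 float32, m along the optical axis (not along the pixel's ray), 0 where there is no reading.
- camera_info(name): a dict with "mtx" (3x3 intrinsics, pixels), "D" ([k1, k2, p1, p2, k3] as OpenCV has them; the pictures are not rectified), "extrinsics" (4x4, takes a point from camera to world coordinates). Camera axes: x right, y down, z forward; pixel columns grow to the right and rows downward; lengths in m; the calibration is good to about 2 mm. A picture is of the moment at which its call begins. camera_info takes no time and is no camera call.
- close_job(): hands the job in, once; it reports no verdict.
Trained networks look in the newest picture that a camera, given by its name, has taken for a name from the list of things; names that differ only in an ending like _2 or _b are one class to them, and where a whole thing is asked for, a point or a joint stands for the part that bears it (a point fixed in the world has none). Each returns a list of dicts, best first, with "conf" (0 to 1); they miss things now and then, are a little off and sometimes report something else, mostly with a low value. They report only what shows in the picture. A call takes as long as a camera call.
- find_in(camera, name): "box" ([left, top, width, height] in pixels, round what is visible of it).
- landmark_of(camera, name): "xy" ([column, row] in pixels: a listed point, or the origin of a listed thing).
The state is a dict: "t": time; "q": joint angles; "dq": joint speeds; "joint_efforts": joint torques, N m; "eef_pos": TCP position; "tcp_rot": TCP orientation; "ft_force": force on the tool from outside, world axes, zero at the start; "torque": the same for the moment, N m; "finger_gap": finger opening in m.
Only numpy, scipy, OpenCV 4.12 (cv2) and the standard library are available. Lean on these libraries where they do the work, as an engineer would, in place of code of your own. Each camera call takes 0.05 s, during which the arm holds its last target.

## Task

Get the stone slab ready for drilling: lift the metal packing key out of its wooden rack and lower its blade, without forcing it, into the one place between the jaws and the slab where the gap is wide enough for it. Then push with the key so that the whole long edge of the slab is flush against the fence, and finish while still gripping the key and keeping the slab pressed there (do not let go); leave the dish, the jar and the bracelet alone.

Things in the scene. Friction and masses are not known exactly. Their poses are not given: they have to be found in the camera images.
- bed: Fixed dark steel base plate of the drilling bed, 130 (x) x 190 (y) x 12 mm thick, lying flat on the bench. Origin: centre of its underside; z up; its upper face is at z = 12 mm. Its x axis points from the jaws to the fence, y along the fence. The fence is a fixed low steel bar on the plate, 170 mm long along y and 18 mm high, top at z = 30 mm; its inner face, square to x, is at x = +32 mm in this frame and looks to -x. The jaws stand on the plate along its -x side.
- slab: Loose pale slab of polished stone (slides easily), 32 (x) x 150 (y) x 22 mm thick, 0.20 to 0.35 kg, lying flat on the bed plate between the jaws and the fence. Origin: centre of its underside. At the start its x axis is nearly that of the bed; its middle lies 3 to 6 mm short of the fence and slightly skew (up to 0.03 rad). When it is flush its jaw-side face is at x = 0 in the bed's frame.
- slab_far_left (a point): Point on the slab's fence-side face (the slab's +x face), at mid thickness, 2 mm from its +y end. Flush means that this point is at x = 32 mm in the bed's frame.
- slab_far_right (a point): The same point 2 mm from the slab's -y end.
- jaw_short: Fixed aluminium jaw block, 33 (x) x 34 (y) x 22 mm high, on the bed plate: the short one of the three jaws. Origin: middle of the lower edge of its back face (the face away from the slab), which is at x = -57 mm in the bed's frame; axes as the bed's. Its front face is 33 mm along +x from the origin, so that 24 mm are free between it and the slab when the slab is flush (about 16 to 22 mm at the start): the only place where the key fits.
- jaw_long_a: Fixed aluminium jaw block, 48 (x) x 34 (y) x 22 mm high, one of two long jaws. Origin and axes as for jaw_short. Its front face is 48 mm along +x from the origin, leaving 9 mm to the flush slab: too narrow for the key. The three jaws stand side by side at 36 mm spacing along the bed's y, in any order.
- jaw_long_b: The other long jaw, the same as jaw_long_a.
- key: Loose aluminium packing key, 0.08 to 0.14 kg, standing upright, 95 mm tall: the lower 47 mm is the blade, 11 (x) x 22 (y) mm; the upper 48 mm is the grip, 18 (x) x 22 (y) mm, on the same centre line. Origin: centre of its foot (blade's lower end), z up along the key. It can be used either way round. It starts standing in the rack with its foot 6 mm above the bench.
- rack: Fixed wooden block, 70 (x) x 80 (y) x 30 mm high, on the bench, with one slot in its top, 24 mm deep and about 4 mm larger than the blade, in which the key stands (slot's long side along y). Origin: centre of its underside.
- dish: Loose shallow white ceramic dish, 110 mm across, 22 mm high; a bystander. Origin: centre of its underside.
- jar: Loose amber glass jar with a black cap, 44 mm across, 60 mm high; a bystander. Origin: centre of its underside.
- bracelet: Loose ring of white beads, 75 mm across, 11 mm high, lying flat; a bystander. Origin: centre of the ring, at the underside.

How it is judged:
On the way, in this order (a step that is already met when the one before it is completed fails the run):
1. the key is gripped and lifted out of its rack (z of key in the frame of rack above 0.04 m and contact force between the fingers and key above 1 N), for 0.1 s.
2. the key's blade is down in the wide gap, between the short jaw and the slab (z of key in the frame of bed between 0.005 and 0.024 m and x of key in the frame of bed between -0.026 and 0.003 m and y of key in the frame of jaw_short between -0.02 and 0.02 m and angle between key's own z axis and vertical below 0.15 rad), for 0.1 s.
At the end, for the whole second after the job is handed in: Key in the fingers (over 2 N), upright within 0.15 rad, square to the fence within 0.2 rad, blade before the short jaw (20 mm) and 10 mm or more below the slab's top, pressing the slab over 3 N; slab flat, still, within 25 mm of mid-bed, both ends of its far face within 2 mm of the fence (all of step 2 and angle between the x axis of key and the x axis of bed, either way round below 0.2 rad and x of slab_far_left in the frame of bed between 0.03 and 0.034 m and x of slab_far_right in the frame of bed between 0.03 and 0.034 m and y of slab in the frame of bed between -0.025 and 0.025 m and angle between slab's own z axis and vertical below 0.06 rad and linear speed of slab below 0.01 m/s and contact force between key and slab above 3 N and contact force between the fingers and key above 2 N); the arm keeps its last pose, push and grip.
It fails at once if the key is forced against a jaw (over 40 N) (contact force between key and jaw_short above 40 N or contact force between key and jaw_long_a above 40 N or contact force between key and jaw_long_b above 40 N).
It fails at once if the key is forced against the slab (over 50 N) (contact force between key and slab above 50 N).
It fails at once if a bystander (dish, jar or bracelet) is moved more than 30 mm (distance of any of dish, jar, bracelet from where it was at the start of the episode above 0.03 m).
It also fails if it takes over 48 s, if anything falls off the work surface, if the arm or the gripper's body presses on something with over 40 N, if the wrist force passes 120 N, or if a joint passes its speed limit or range.

## Working session

There is one attempt and no reset: what is moved stays moved. The work goes in short steps, Python scripts to look and compute and a tool call to move; the robot and the scene stay as the last step left them, time stands still between calls to the robot, and variables do not carry over. Pictures are saved under pics/ and viewed, and the job is handed in when it is done.

Besides the shell and the picture viewer there is one more tool, called after ">>>" in YAML: its name, and indented under it one key for each argument. arm_command: Moves the arm, as the interface text tells. Its arguments: {"type":"object","properties":{"commands":{"type":"array"},"jaw":{"type":"number"},"squeeze":{"type":"number"}},"required":["commands"]}

```bash
mkdir -p pics; ls
python3 - <<'E'
from workcell import *
import cv2, numpy as np
print(state())
for n in ("scene","top"):
    im,d=grab_frame(n); cv2.imwrite(f"pics/{n}0.png",im[:,:,::-1]); np.savez(f"/tmp/{n}0.npz",im=im,d=d)
    ci=camera_info(n); print(n,ci)
    for k in ("key","rack","jaw_short","jaw_long_a","slab","slab_far_left","slab_far_right","bed"):
        print(k,[(np.round(x['xy'],1).tolist(),round(x['conf'],2)) for x in landmark_of(n,k)][:3])
E
```

```text
pics
{'t': 0.0, 'q': array([ 1.08376506e+00,  2.17743450e-01,  1.61492138e+00,  4.72671195e-05,
        1.31130985e+00, -1.12194068e-01]), 'dq': array([ 2.27283762e-03,  1.03640893e-04, -5.51179355e-04, -9.54728883e-05,
       -3.90266850e-04,  4.45667887e-05]), 'joint_efforts': array([ 2.68293343e-04, -3.96843553e+01, -3.03853226e+01, -2.15957225e-04,
        9.84818267e-03, -9.14162314e-06]), 'eef_pos': array([0.22843211, 0.58094394, 0.25198152]), 'tcp_rot': array([ 0.58478685,  0.39732646, -0.39883102, -0.58402898]), 'ft_force': array([ 0.24139175, -0.27447167, -0.34099781]), 'torque': array([ 0.04649361,  0.01169623, -0.03700703]), 'finger_gap': 0.0853978853004313}
scene {'mtx': array([[426.1529693 ,   0.        , 276.0353431 ],
       [  0.        , 426.1529693 , 214.90964856],
       [  0.        ,   0.        ,   1.        ]]), 'D': array([0.04520067, 0.        , 0.        , 0.        , 0.        ]), 'extrinsics': array([[-0.80983207,  0.41728929, -0.41236108,  1.01667047],
       [ 0.58639574,  0.55460312, -0.59038582,  0.68209195],
       [-0.01766494, -0.71992015, -0.693832
[... 679 characters left out ...]
   , 0.        , 0.        ]), 'extrinsics': array([[ 4.53720697e-04, -9.94094101e-01,  1.08520560e-01,
         4.95487116e-01],
       [-9.99708117e-01, -3.07225049e-03, -2.39633654e-02,
         6.30666401e-02],
       [ 2.41552425e-02, -1.08478012e-01, -9.93805336e-01,
         9.16943322e-01],
       [ 0.00000000e+00,  0.00000000e+00,  0.00000000e+00,
         1.00000000e+00]])}
key [([408.3, 247.1], 0.63)]
rack [([408.4, 248.6], 0.9), ([153.6, 157.8], 0.51)]
jaw_short [([267.6, 241.1], 0.75)]
jaw_long_a [([251.9, 243.4], 0.84), ([284.4, 247.3], 0.64)]
slab [([278.8, 213.9], 0.77)]
slab_far_left [([265.4, 245.3], 0.5)]
slab_far_right [([312.3, 215.2], 0.91)]
bed [([272.9, 216.1], 0.72)]
```

View pics/scene0.png

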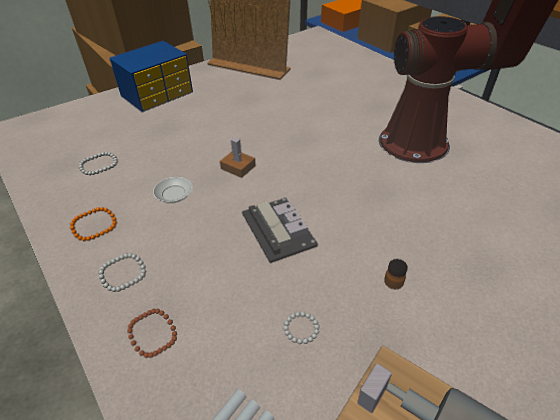

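View pics/top0.png

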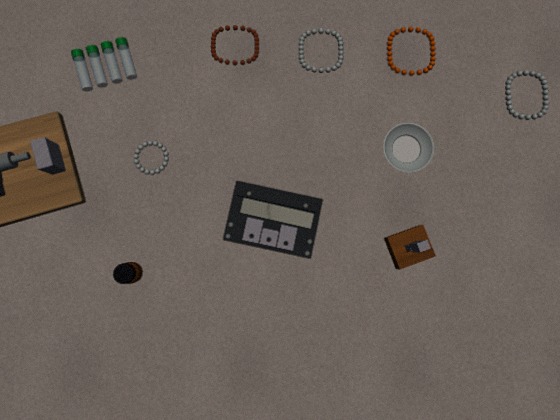

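Run:
```python
import cv2
a=cv2.imread('pics/top0.png'); cv2.imwrite('pics/top0c.png',cv2.resize(a[170:300,210:340],None,fx=4.6,fy=4.6,interpolation=cv2.INTER_CUBIC))
a=cv2.imread('pics/scene0.png'); cv2.imwrite('pics/scene0c.png',cv2.resize(a[130:290,190:350],None,fx=3.7,fy=3.7,interpolation=cv2.INTER_CUBIC))
```

```text
(no output)
```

View pics/top0c.png

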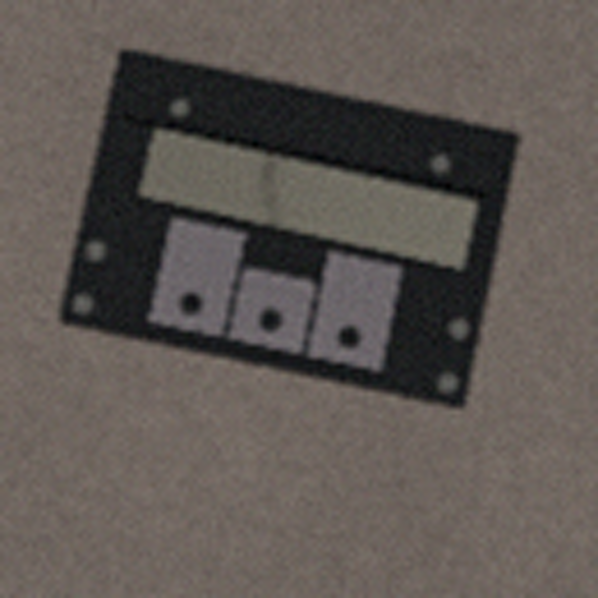

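View pics/scene0c.png

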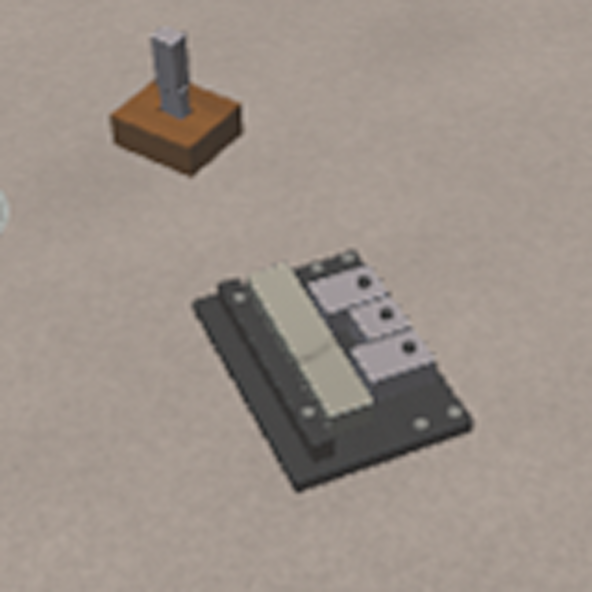

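The slab (top view about 277,213) lies short of the fence (top side), and the middle jaw at about (268,240) is the short one. The key stands in the rack at about (408,247). Next I'll measure them.

```bash
cat > h.py <<'E'
import numpy as np, cv2
from workcell import *
def ray(n,uv):
    c=camera_info(n); p=cv2.undistortPoints(np.float64(uv).reshape(-1,1,2),c['mtx'],c['D']).reshape(-1,2)
    R=c['extrinsics'][:3,:3]; t=c['extrinsics'][:3,3]
    return t, np.c_[p,np.ones(len(p))]@R.T
def toz(n,uv,z):
    t,d=ray(n,uv); s=(z-t[2])/d[:,2]; return t+d*s[:,None]
def proj(n,P):
    c=camera_info(n); E=np.linalg.inv(c['extrinsics'])
    return cv2.projectPoints(np.float64(P).reshape(-1,1,3),cv2.Rodrigues(E[:3,:3])[0],E[:3,3],c['mtx'],c['D'])[0].reshape(-1,2)
def rect(n,mask,z):
    cs,_=cv2.findContours(mask.astype(np.uint8),cv2.RETR_EXTERNAL,cv2.CHAIN_APPROX_NONE)
    c=max(cs,key=cv2.contourArea).reshape(-1,2)
    P=toz(n,c,z)[:,:2]; (x,y),(w,h),a=cv2.minAreaRect((P*1000).astype(np.float32))
    return x,y,w,h,a
E
python3 - <<'E'
from h import *
from scipy.spatial.transform import Rotation as Ro
s=state(); print(Ro.from_quat(s['tcp_rot']).as_matrix().round(3))
for n in("top","scene"):
    z=np.load(f"/tmp/{n}0.npz"); im=z['im'].astype(int); d=z['d']
    hsv=cv2.cvtColor(z['im'],cv2.COLOR_RGB2HSV)
    L,T,W,H=(215,175,120,90) if n=="top" else (235,190,90,80)
    roi=np.zeros(im.shape[:2],bool); roi[T:T+H,L:L+W]=1
    for nm,uv in dict(slab=(295,215),bench=(200,300),bed=(312,200),jaw=(250,225)).items():
        if n=="top": print(nm,im[uv[1],uv[0]],hsv[uv[1],uv[0]])
    for th in (60,70,80):
        m=(im.max(2)<th)&roi; m=cv2.morphologyEx(m.astype(np.uint8),cv2.MORPH_OPEN,np.ones((3,3)))
        print(n,'bed',np.round(rect(n,m,.012 ),1))
    m=roi&(im[...,1]-im[...,2]>10)&(im.max(2)>90)
    print(n,'slab',np.round(rect(n,m,.034),1))
    # rack
    rk=(im[...,0]-im[...,2]>35)
    roi=np.zeros(im.shape[:2],bool)
    if n=="top": roi[215:275,375:445]=1
    else: roi[130:185,210:265]=1
    print(n,'rack',np.round(rect(n,cv2.morphologyEx((rk&roi).astype(np.uint8),cv2.MORPH_CLOSE,np.ones((7,7))),.03),1))
a=cv2.imread('pics/top0.png'); cv2.imwrite('pics/top0k.png',cv2.resize(a[215:285,375:445],None,fx=8,fy=8,interpolation=cv2.INTER_CUBIC))
E
```

```text
[[ 0.366 -0.    -0.931]
 [ 0.931 -0.     0.366]
 [-0.    -1.     0.   ]]
slab [109 106  95] [ 24  33 109]
bench [108  97  91] [ 11  40 108]
bed [24 28 26] [75 36 28]
jaw [110 105 106] [174  12 110]
top bed [573.7  54.2 188.4 128.9  77.9]
top bed [573.5  54.3 189.2 130.   77.9]
top bed [573.6  54.5 190.4 130.7  78. ]
top slab [578.2  19.4  88.8  29.7  77.3]
top rack [ 515.9 -231.2   70.2   80.4   20.2]
scene bed [627.2 122.7   9.6  12.2  53.2]
scene bed [622.9  73.7 115.7  21.4  85.8]
scene bed [575.9  55.6 202.3 129.9  78. ]
scene slab [585.   46.4 148.3  31.1  77.2]
scene rack [ 516.6 -230.    74.6   82.3   19.7]
```

View pics/top0k.png

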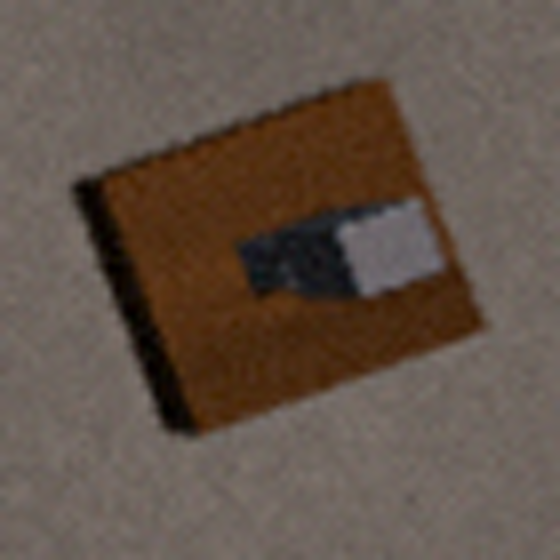

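Run:
```python
from h import *
n="top"; z=np.load(f"/tmp/{n}0.npz"); im=z['im'].astype(int)
roi=np.zeros(im.shape[:2],bool); roi[235:258,412:436]=1
m=roi&(im.min(2)>70); print('keytop',np.round(rect(n,m,.101),1))
k=np.float64([[335,235],[420,198],[443,268],[365,299]])/8-0.5+[375,215]
print(toz(n,k,.101).round(4)*1000, toz(n,k,.101).mean(0))
# slab/jaw corners from 4.6x crop
f=lambda a:(np.float64(a)+.5)/4.6-.5+[210,170]
sl=f([[153,128],[479,200],[465,270],[138,196]]); P=toz(n,sl,.034)*1000
print('slab',P.round(1).tolist(),P.mean(0))
b=np.array([573.6,54.3]);a=np.radians(-12.1);R=np.array([[np.cos(a),-np.sin(a)],[np.sin(a),np.cos(a)]])
B=lambda P:(P[:,:2]-b)@R
print('slab bed',B(P).round(1).tolist())
J=f([[170,217],[246,230],[223,334],[148,321],[247,270],[315,283],[302,346],[229,334],[325,250],[403,264],[382,372],[308,356]])
print('jaws bed',B(toz(n,J,.034)*1000).round(1).tolist())
F=f([[128,125],[483,196]]); print('fence',B(toz(n,F,.030)*1000).round(1))
# overlay
out=cv2.imread('pics/top0.png'); out2=cv2.imread('pics/scene0.png')
def box(x0,x1,y0,y1,zz,cam):
    q=np.array([[x0,y0],[x1,y0],[x1,y1],[x0,y1]],float)@R.T+b
    return proj(cam,np.c_[q,np.full(4,zz)]/1000)
for cam,o in(("top",out),("scene",out2)):
    X,Y,W,H=(210,170,130,130) if cam=="top" else (190,130,160,160)
    s=600/W; c=cv2.resize(o[Y:Y+H,X:X+W],(600,600),interpolation=cv2.INTER_CUBIC)
    for bx,col in(((-65,65,-95,95,12),(0,0,255)),((-57,-24,-11,23,34),(0,255,0)),((32,33,-85,85,30),(255,255,0))):
        p=((box(*bx,cam)-[X,Y]+.5)*s).astype(int); cv2.polylines(c,[p],True,col,1)
    cv2.imwrite(f'pics/ov_{cam}.png',c)
```

```text
keytop [ 515.8 -230.9   17.5   21.1   20.4]
[[ 519.1 -217.8  101. ]
 [ 527.9 -238.3  101. ]
 [ 511.3 -243.   101. ]
 [ 504.  -224.3  101. ]] [ 0.51556621 -0.2308462   0.101     ]
slab [[616.1, 116.5, 34.0], [584.0, -30.2, 34.0], [552.4, -23.7, 34.0], [585.3, 122.9, 34.0]] [584.4427771   46.38188258  34.        ]
slab bed [[28.5, 69.7], [27.8, -80.5], [-4.4, -80.7], [-2.9, 69.5]]
jaws bed [[-9.1, 53.5], [-7.6, 19.0], [-55.1, 19.1], [-56.5, 52.9], [-25.0, 14.7], [-24.3, -16.2], [-52.9, -16.4], [-54.6, 16.5], [-8.9, -17.5], [-7.6, -52.9], [-56.7, -53.7], [-56.7, -20.0]]
fence [[ 27.9  81.4]
 [ 30.5 -82.2]]
```

View pics/ov_top.png

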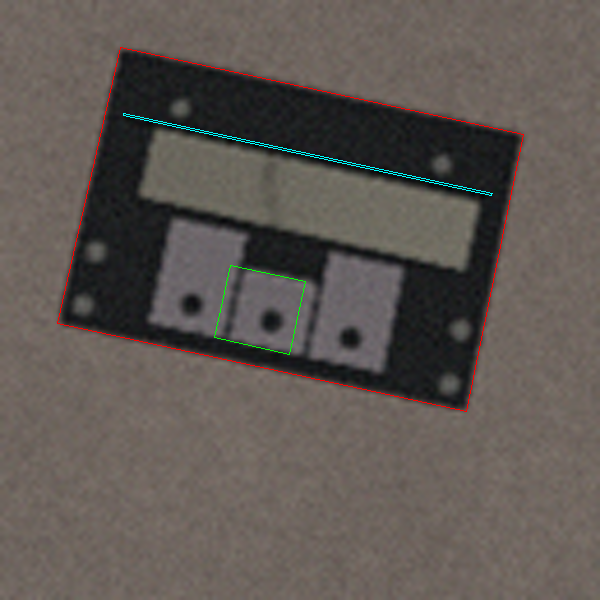

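View pics/ov_scene.png

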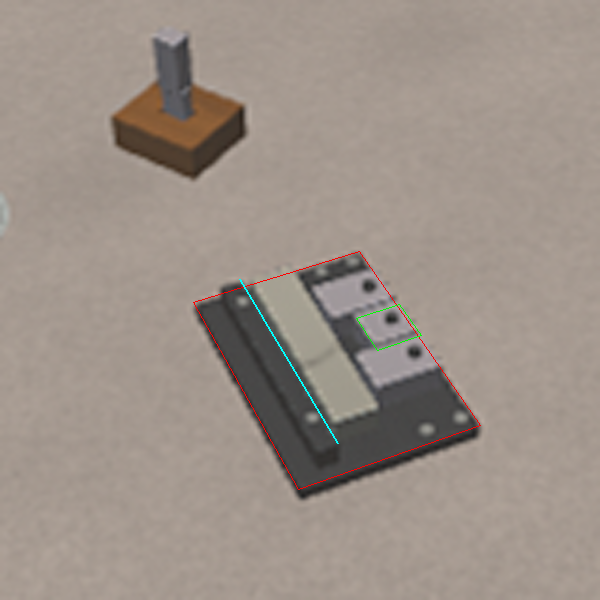

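Fit: the bed centre is at (573.6, 54.3) mm with yaw −12.1°. The key is at (515.7, −230.9) with yaw +20.3°. The slab is about 4 mm short of the fence, and the short jaw's y in the bed frame is about 0. I'll move above the key now.

>>> arm_command:
  commands: [-65.1, 0, -56.5, 0.84, -65.1, 0, -56.5, 0.84, -65.1, 0, -56.5, 0.84, -65.1, 0, -56.5, 0.84, -65.1, 0, -56.5, 0.84, -65.1, 0, -56.5, 0.84, -65.1, 0, -56.5, 0.84, -65.1, 0, -56.5, 0.84, -65.1, 0, -56.5, 0.84, -65.1, 0, -56.5, 0.84, -65.1, 0, -56.5, 0.84, -65.1, 0, -56.5, 0.84, -65.1, 0, -56.5, 0.84, -65.1, 0, -56.5, 0.84, -65.1, 0, -56.5, 0.84, -65.1, 0, -56.5, 0.84, -65.1, 0, -56.5, 0.84, -65.1, 0, -56.5, 0.84, -65.1, 0, -56.5, 0.84, -65.1, 0, -56.5, 0.84]
  jaw: 0
  squeeze: 60

```text
t: 2.57
eef_pos: [0.507, -0.2063, 0.2535]
tcp_rot: [0.696, 0.125, -0.125, -0.696]
ft_force: [1.3, 0.5, 0.5]
finger_gap: 0.0854
```

```bash
cat >> h.py <<'E'
from scipy.spatial.transform import Rotation as Ro
def rel(x,y,z,yawdeg):
    s=state(); R=Ro.from_quat(s['tcp_rot']).as_matrix()
    d=R.T@(np.array([x,y,z])/1000-s['eef_pos'])*100
    cur=np.degrees(np.arctan2(R[1,0],R[0,0])); dy=(cur-yawdeg+90)%180-90
    print('t',s['t'],'pos',s['eef_pos'].round(4),'yaw',cur.round(2),'cmd',d.round(2),'turn',np.radians(dy).round(3),'tilt',R[2].round(3),'F',s['ft_force'].round(1),s['torque'].round(2),'gap',s['finger_gap'])
E
python3 -c "
from h import *
rel(515.7,-230.9,160,20.3)"
```

```text
t 2.5667 pos [ 0.507  -0.2063  0.2535] yaw 20.36 cmd [-0.05  9.35 -2.61] turn 0.001 tilt [ 0.001 -1.    -0.   ] F [1.3 0.5 0.5] [ 0.05 -0.02  0.03] gap 0.08536019337263426
```

>>> arm_command:
  commands: [0, 3, -1.5, 0, 0, 6, -2, 0, 0, 8, -2.3, 0, 0, 8, -2.3, 0, 0, 8, -2.3, 0, 0, 8, -2.3, 0, 0, 8, -2.3, 0]

```text
t: 3.15
eef_pos: [0.5161, -0.2259, 0.1758]
tcp_rot: [0.697, 0.127, -0.124, -0.695]
ft_force: [0.2, -0.3, -1.3]
finger_gap: 0.0849
```

```bash
python3 -c "
from h import *
rel(515.7,-230.9,78,20.3)
im,d=grab_frame('top'); cv2.imwrite('pics/t1.png',cv2.resize(im[190:310,330:490,::-1],None,fx=5,fy=5))
im,d=grab_frame('scene'); cv2.imwrite('pics/s1.png',cv2.resize(im[60:200,160:320,::-1],None,fx=4.2,fy=4.2))
"
```

```text
t 3.15 pos [ 0.5161 -0.2259  0.1758] yaw 20.43 cmd [-0.24  9.78 -0.42] turn 0.002 tilt [ 0.003 -1.    -0.003] F [ 0.2 -0.3 -1.3] [ 0.05  0.07 -0.09] gap 0.08489507141698896
```

View pics/s1.png

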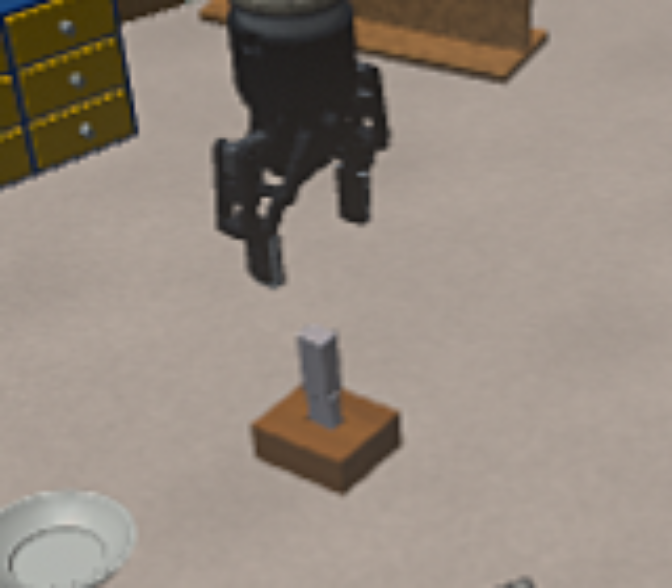

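View pics/t1.png

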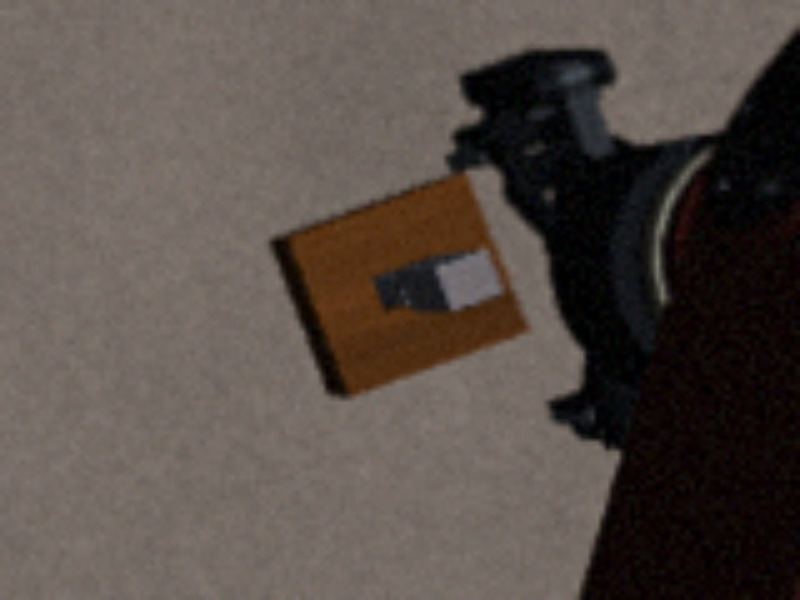

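The open fingers are above the key and aligned with the slot. I'll descend.

>>> arm_command:
  commands: [-0.1, 2, -0.3, 0, -0.2, 5, -0.4, 0, -0.2, 7.5, -0.4, 0, -0.2, 9, -0.4, 0, -0.2, 9.7, -0.4, 0, -0.2, 9.7, -0.4, 0, -0.2, 9.7, -0.4, 0, -0.2, 9.7, -0.4, 0, -0.2, 9.7, -0.4, 0]

```text
t: 4.0
eef_pos: [0.5157, -0.2308, 0.0783]
tcp_rot: [0.697, 0.126, -0.124, -0.695]
ft_force: [-0.2, -0.1, -0.4]
finger_gap: 0.0851
```

```bash
python3 -c "
from h import *
rel(515.7,-230.9,78,20.3)
im,d=grab_frame('scene'); cv2.imwrite('pics/s2.png',cv2.resize(im[60:200,160:320,::-1],None,fx=4.2,fy=4.2))
"
```

```text
t 4.0 pos [ 0.5157 -0.2308  0.0783] yaw 20.4 cmd [-0.    0.03 -0.01] turn 0.002 tilt [ 0.002 -1.    -0.003] F [-0.2 -0.1 -0.4] [-0.01  0.01 -0.03] gap 0.08514715448236879
```

View pics/s2.png

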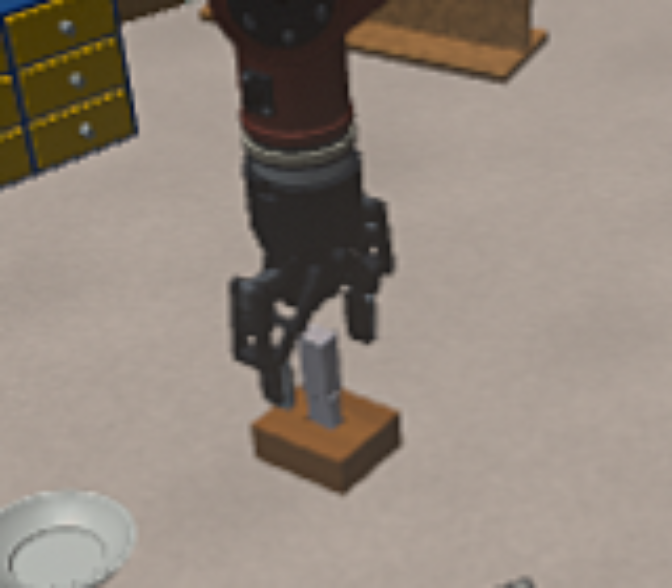

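The fingers straddle the key. I'll close them.

>>> arm_command:
  commands: [0, 0, 0, 0, 0, 0, 0, 0, 0, 0, 0, 0, 0, 0, 0, 0, 0, 0, 0, 0, 0, 0, 0, 0, 0, 0, 0, 0, 0, 0, 0, 0, 0, 0, 0, 0, 0, 0, 0, 0, 0, 0, 0, 0, 0, 0, 0, 0]
  jaw: 255
  squeeze: 80

```text
t: 5.05
eef_pos: [0.5142, -0.23, 0.0763]
tcp_rot: [-0.696, -0.125, 0.125, 0.696]
ft_force: [0.6, 0.3, 0.2]
finger_gap: 0.0172
```

```bash
python3 -c "
from h import *
rel(515.7,-230.9,78,20.3)"
```

```text
t 5.05 pos [ 0.5142 -0.23    0.0763] yaw 20.4 cmd [ 0.11 -0.17 -0.14] turn 0.002 tilt [-0. -1.  0.] F [0.6 0.3 0.2] [ 0.03  0.01 -0.  ] gap 0.01716048836227615
```

>>> arm_command:
  commands: [0, -1, 0, 0, 0, -2.5, 0, 0, 0, -5, 0, 0, 0, -7.5, 0, 0, 0, -9, 0, 0, 0, -10, 0, 0, 0, -10, 0, 0, 0, -10, 0, 0, 0, -10, 0, 0, 0, -10, 0, 0]

```text
t: 5.88
eef_pos: [0.513, -0.2293, 0.1744]
tcp_rot: [-0.695, -0.124, 0.126, 0.697]
ft_force: [-0.0, -0.3, -1.8]
finger_gap: 0.017
```

```bash
python3 -c "
from h import *
for i in range(1): rel(559.9,57.2,178,-12.1)
im,d=grab_frame('scene'); cv2.imwrite('pics/s3.png',cv2.resize(im[60:200,160:320,::-1],None,fx=4.2,fy=4.2))
im,d=grab_frame('top'); cv2.imwrite('pics/t3.png',cv2.resize(im[190:310,330:490,::-1],None,fx=5,fy=5))
rel(559.9,57.2,178,-12.1)
"
```

```text
t 5.8833 pos [ 0.513  -0.2293  0.1744] yaw 20.4 cmd [14.38 -0.32 25.23] turn 0.567 tilt [-0.002 -1.     0.003] F [-0.  -0.3 -1.8] [ 0.01  0.03 -0.04] gap 0.017014386354189684
t 5.9833 pos [ 0.5133 -0.2295  0.1747] yaw 20.4 cmd [14.36 -0.3  25.25] turn 0.567 tilt [-0.002 -1.     0.002] F [-0.1  0.2 -0.8] [0.06 0.   0.01] gap 0.017024482818601794
```

View pics/s3.png

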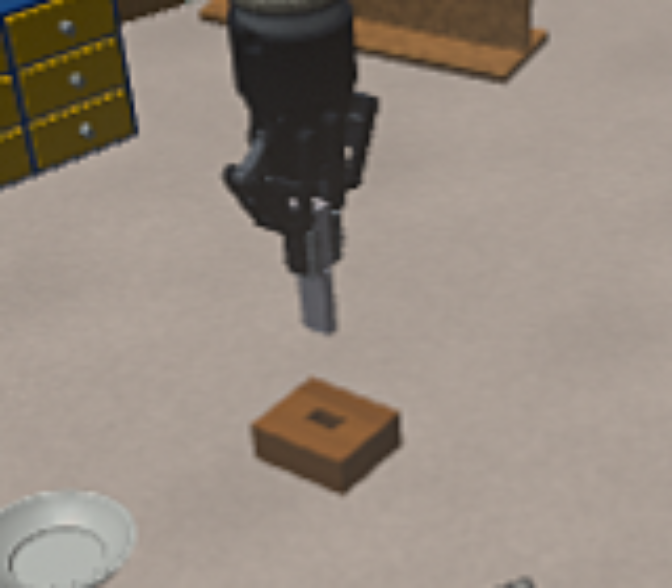

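The key is out of the rack and upright in the fingers. I'll move it over the gap.

>>> arm_command:
  commands: [1.4, 0, 2.5, 0.08, 4.3, 0, 7.6, 0.18, 7.2, 0, 12.6, 0.28, 10, 0, 17.7, 0.39, 12.2, 0, 21.5, 0.48, 13.6, 0, 24, 0.54, 14.4, 0, 25.2, 0.567, 14.4, 0, 25.2, 0.567, 14.4, 0, 25.2, 0.567, 14.4, 0, 25.2, 0.567, 14.4, 0, 25.2, 0.567, 14.4, 0, 25.2, 0.567, 14.4, 0, 25.2, 0.567, 14.4, 0, 25.2, 0.567, 14.4, 0, 25.2, 0.567, 14.4, 0, 25.2, 0.567]

```text
t: 7.32
eef_pos: [0.5614, 0.0558, 0.1764]
tcp_rot: [0.703, -0.075, 0.075, -0.703]
ft_force: [0.2, 0.0, -1.2]
finger_gap: 0.0171
```

```bash
python3 -c "
from h import *
rel(559.9,57.2,178,-12.1)
im,d=grab_frame('scene'); cv2.imwrite('pics/s4.png',cv2.resize(im[130:290,190:350,::-1],None,fx=3.7,fy=3.7,interpolation=cv2.INTER_CUBIC))
im,d=grab_frame('top'); cv2.imwrite('pics/t4.png',cv2.resize(im[150:300,190:360,::-1],None,fx=4,fy=4))
rel(559.9,57.2,178,-12.1)
"
```

```text
t 7.3167 pos [0.5614 0.0558 0.1764] yaw -12.15 cmd [-0.18 -0.16  0.11] turn -0.001 tilt [ 0. -1. -0.] F [ 0.2  0.  -1.2] [ 0.   -0.    0.01] gap 0.017106374020831976
t 7.4167 pos [0.5614 0.056  0.1764] yaw -12.12 cmd [-0.17 -0.16  0.08] turn -0.0 tilt [ 0. -1. -0.] F [-0.9 -0.  -0.9] [0.01 0.01 0.03] gap 0.017466735043301235
```

View pics/s4.png

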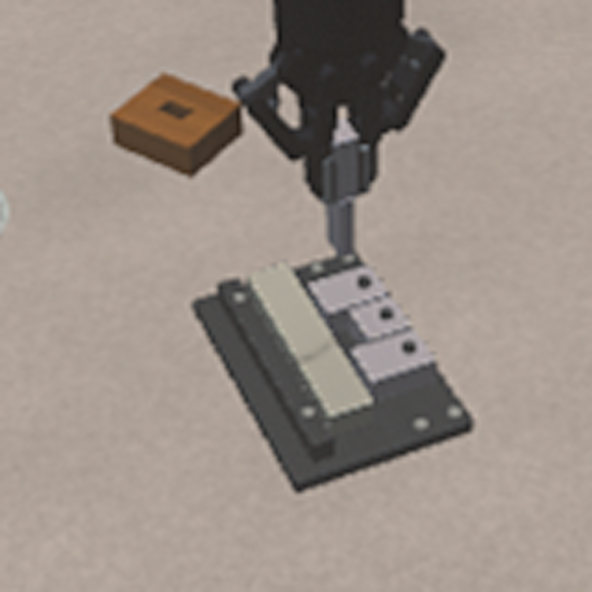

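View pics/t4.png

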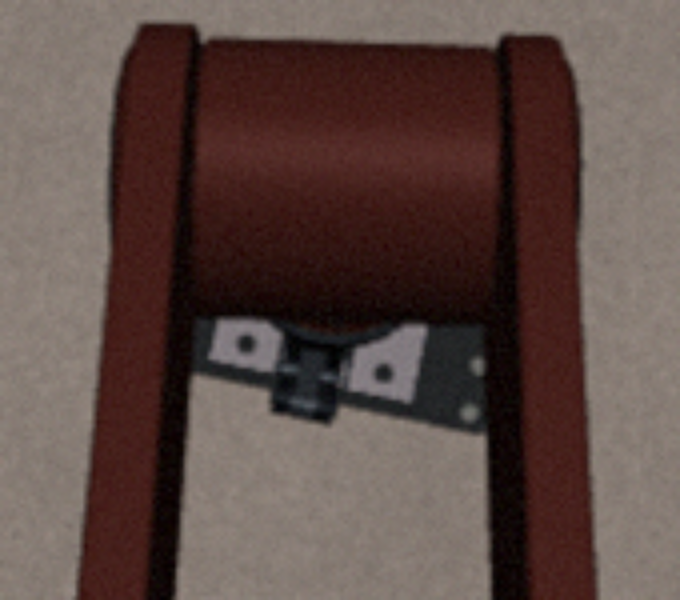

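>>> arm_command:
  commands: [0, 1, 0, 0, 0, 2.5, 0, 0, 0, 4, 0, 0, 0, 5, 0, 0, 0, 5.5, 0, 0, 0, 5.5, 0, 0, 0, 5.5, 0, 0, 0, 5.5, 0, 0, 0, 5.5, 0, 0]

```text
t: 8.17
eef_pos: [0.5623, 0.0564, 0.1224]
tcp_rot: [-0.703, 0.074, -0.075, 0.703]
ft_force: [0.1, 0.1, -0.0]
finger_gap: 0.017
```

```bash
cat > look.py <<'E'
import sys
from h import *
tag=sys.argv[1]
rel(559.9,57.2,88,-12.1)
im,d=grab_frame('scene'); np.savez(f'/tmp/s{tag}.npz',im=im,d=d)
print('key',landmark_of('scene','key')[:2])
cv2.imwrite(f'pics/s{tag}.png',cv2.resize(im[165:265,235:335,::-1],None,fx=6,fy=6,interpolation=cv2.INTER_CUBIC))
s=state(); p=s['eef_pos']*1000; a=np.radians(-12.1); R=np.array([[np.cos(a),-np.sin(a)],[np.sin(a),np.cos(a)]])
def wire(c,b,org,yaw,bx,col):
    a=np.radians(yaw);Rr=np.array([[np.cos(a),-np.sin(a)],[np.sin(a),np.cos(a)]])
    x0,x1,y0,y1,z0,z1=bx
    P=np.array([[x,y,z] for z in(z0,z1) for x,y in((x0,y0),(x1,y0),(x1,y1),(x0,y1))],float)
    P[:,:2]=P[:,:2]@Rr.T+org
    q=(((proj('scene',P/1000)-[235,165]+.5)*6)).astype(int)
    for k in(q[:4],q[4:]): cv2.polylines(c,[k],True,col,1)
    for i in range(4): cv2.line(c,tuple(map(int,q[i])),tuple(map(int,q[i+4])),col,1)
c=cv2.resize(im[165:265,235:335,::-1],None,fx=6,fy=6,interpolation=cv2.INTER_CUBIC)
b=np.array([573.6,54.3])
wire(c,b,b,-12.1,(-65,65,-95,95,0,12),(0,0,255))
wire(c,b,b,-12.1,(-57,-24,-17,17,12,34),(0,255,0))
f=p[2]-71.5
wire(c,b,p[:2],-12.1,(-5.5,5.5,-11,11,f,f+47),(255,255,0))
cv2.imwrite(f'pics/w{tag}.png',c)
E
python3 look.py 5
```

```text
t 8.1667 pos [0.5623 0.0564 0.1224] yaw -12.09 cmd [-0.26  3.44  0.03] turn 0.0 tilt [ 0.002 -1.     0.   ] F [ 0.1  0.1 -0. ] [-0.04 -0.    0.03] gap 0.016994484033513956
key [{'xy': [279.1, 210.4], 'conf': 0.71}]
```

View pics/w5.png

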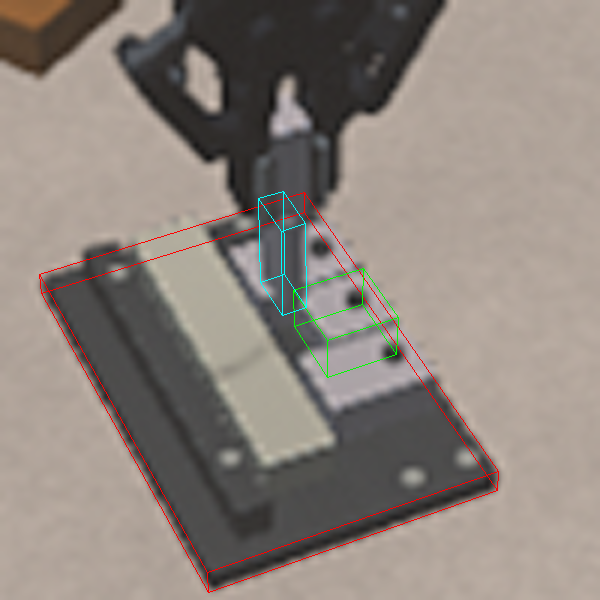

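View pics/s5.png

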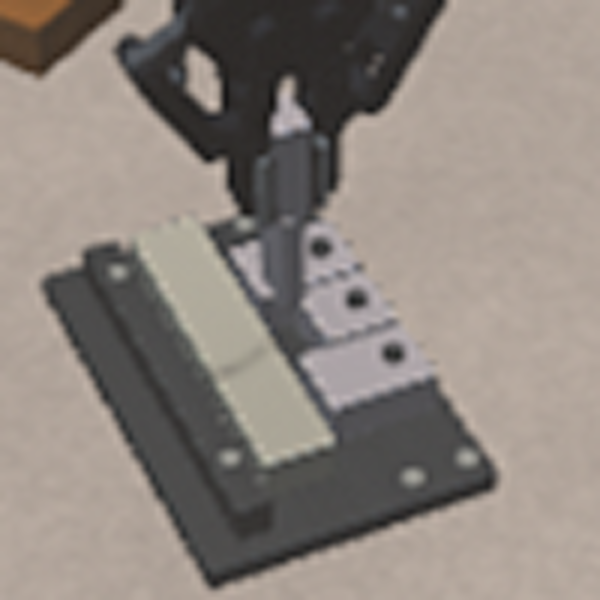

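Blade foot and TCP-based wireframe agree within about 1 px, and the blade reads at x≈-11.5 mm in the bed frame. The gap centre is about −14, so I'll shift −2.5 mm and lower a little.

>>> arm_command:
  commands: [-0.1, 0, 0, 0, -0.25, 0.2, 0, 0, -0.25, 0.5, 0, 0, -0.25, 0.8, 0, 0, -0.25, 0.9, 0, 0, -0.25, 0.9, 0, 0, -0.25, 0.9, 0, 0]

```text
t: 8.85
eef_pos: [0.5588, 0.0569, 0.112]
tcp_rot: [0.703, -0.075, 0.074, -0.703]
ft_force: [0.3, 0.3, -1.3]
finger_gap: 0.0169
```

```bash
python3 look.py 6
python3 - <<'E'
import numpy as np,cv2
im=np.load('/tmp/s6.npz')['im']; cv2.imwrite('pics/z6.png',cv2.resize(im[195:240,265:315,::-1],None,fx=13,fy=13,interpolation=cv2.INTER_CUBIC))
E
```

```text
t 8.85 pos [0.5588 0.0569 0.112 ] yaw -12.09 cmd [0.1  2.4  0.05] turn 0.0 tilt [-0. -1. -0.] F [ 0.3  0.3 -1.3] [ 0.04 -0.01 -0.04] gap 0.01689543975342177
key [{'xy': [279.9, 214.2], 'conf': 0.58}]
```

View pics/w6.png

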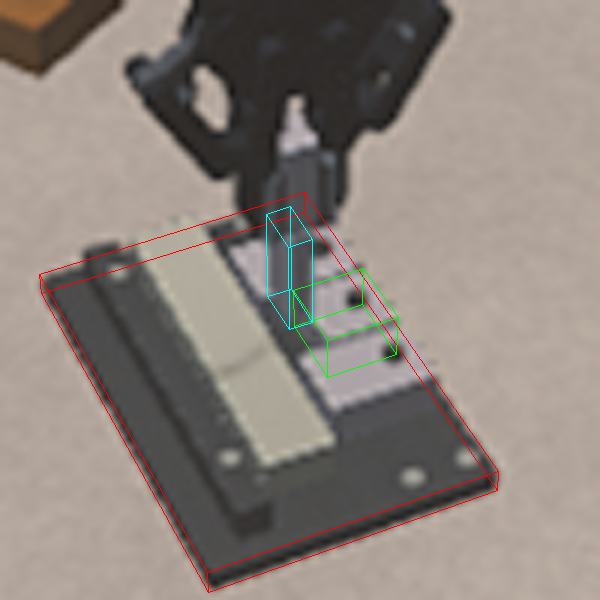

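View pics/z6.png

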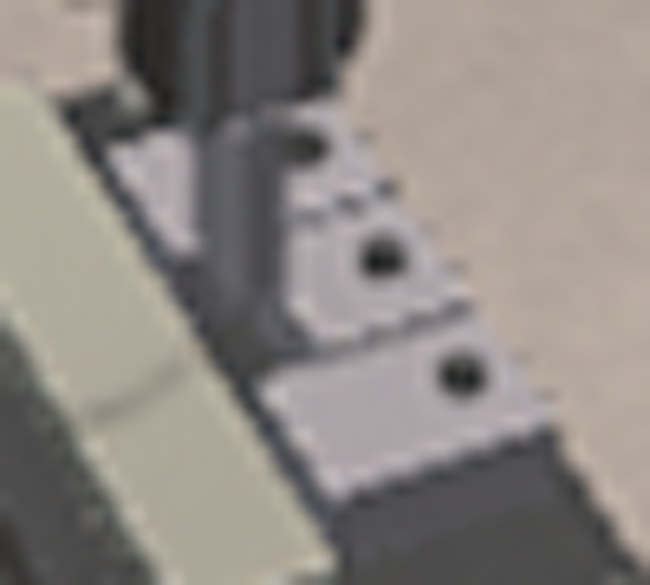

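The blade's foot is centred in the dark gap ahead of the short jaw. In the 13x zoom its edges are at x≈203–283. I'll nudge +1 mm and lower.

>>> arm_command:
  commands: [0.1, 0, 0, 0, 0.1, 0.2, 0, 0, 0.1, 0.5, 0, 0, 0.1, 0.8, 0, 0, 0.1, 1.0, 0, 0, 0.1, 1.2, 0, 0, 0.1, 1.2, 0, 0, 0.1, 1.2, 0, 0]

```text
t: 9.62
eef_pos: [0.5597, 0.0567, 0.1]
tcp_rot: [0.703, -0.075, 0.074, -0.703]
ft_force: [-0.3, 0.1, -0.6]
finger_gap: 0.017
```

>>> arm_command:
  commands: [0, 0.2, 0, 0, 0, 0.4, 0, 0, 0, 0.6, 0, 0, 0, 0.8, 0, 0, 0, 1.0, 0, 0, 0, 1.1, 0, 0, 0, 1.1, 0, 0, 0, 1.1, 0, 0, 0, 1.1, 0, 0]
  squeeze: 100

```text
t: 10.37
eef_pos: [0.56, 0.0567, 0.0894]
tcp_rot: [-0.703, 0.074, -0.075, 0.703]
ft_force: [0.7, -0.5, -1.0]
finger_gap: 0.0168
```

```bash
python3 look.py 7
```

```text
t 10.3667 pos [0.56   0.0567 0.0894] yaw -12.09 cmd [-0.02  0.14  0.05] turn 0.0 tilt [ 0. -1.  0.] F [ 0.7 -0.5 -1. ] [-0.01 -0.01  0.02] gap 0.016840736949137798
key [{'xy': [281.8, 223.9], 'conf': 0.71}, {'xy': [302.1, 229.1], 'conf': 0.58}]
```

View pics/s7.png

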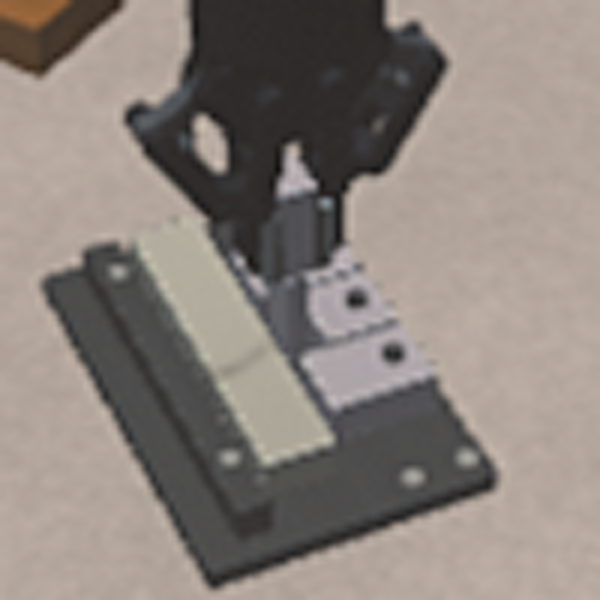

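Blade is in the gap with no contact force. I'll push toward the fence in small steps.

>>> arm_command:
  commands: [0.05, 0.05, 0, 0, 0.1, 0.1, 0, 0, 0.15, 0.1, 0, 0, 0.2, 0.1, 0, 0, 0.25, 0.1, 0, 0, 0.3, 0.1, 0, 0, 0.35, 0.1, 0, 0, 0.4, 0.1, 0, 0, 0.45, 0.1, 0, 0, 0.5, 0.1, 0, 0, 0.5, 0.1, 0, 0, 0.5, 0.1, 0, 0]

```text
t: 11.47
eef_pos: [0.5648, 0.0557, 0.0883]
tcp_rot: [-0.703, 0.074, -0.074, 0.703]
ft_force: [0.4, 0.1, -1.2]
finger_gap: 0.0167
```

>>> arm_command:
  commands: [0.04, 0, 0, 0, 0.08, 0, 0, 0, 0.12, 0, 0, 0, 0.16, 0, 0, 0, 0.2, 0, 0, 0, 0.2, 0, 0, 0, 0.2, 0, 0, 0]

```text
t: 12.05
eef_pos: [0.5667, 0.0552, 0.0881]
tcp_rot: [0.703, -0.075, 0.074, -0.703]
ft_force: [-0.7, 0.6, -2.0]
finger_gap: 0.0166
```

```bash
python3 look.py 8
```

```text
t 12.05 pos [0.5667 0.0552 0.0881] yaw -12.09 cmd [-0.7   0.01  0.05] turn 0.0 tilt [-0. -1. -0.] F [-0.7  0.6 -2. ] [ 0.07  0.26 -0.02] gap 0.016614645419498936
key [{'xy': [277.5, 221.0], 'conf': 0.72}]
```

View pics/s8.png

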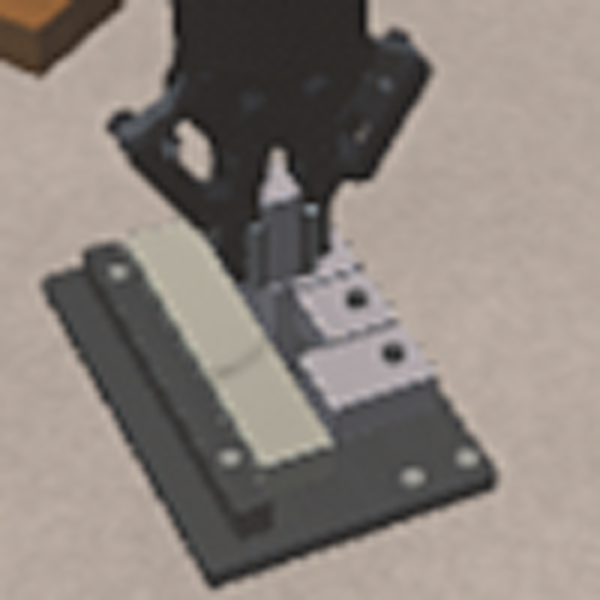

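The slab's far end has moved toward the fence (its left corner went from 133 to 125 px), so contact is made and the push is light. I'll continue.

>>> arm_command:
  commands: [0.04, 0, 0, 0, 0.08, 0, 0, 0, 0.1, 0, 0, 0, 0.1, 0, 0, 0, 0.1, 0, 0, 0]

```text
t: 12.57
eef_pos: [0.5678, 0.055, 0.0884]
tcp_rot: [0.703, -0.074, 0.075, -0.703]
ft_force: [-1.4, -0.1, -0.9]
finger_gap: 0.0171
```

>>> arm_command:
  commands: [0.04, 0, 0, 0, 0.08, 0, 0, 0, 0.1, 0, 0, 0, 0.1, 0, 0, 0, 0.1, 0, 0, 0]

```text
t: 12.98
eef_pos: [0.5687, 0.0548, 0.0883]
tcp_rot: [-0.703, 0.075, -0.074, 0.703]
ft_force: [-1.2, 0.9, -0.3]
finger_gap: 0.0171
```

```bash
python3 look.py 9
```

```text
t 12.9833 pos [0.5687 0.0548 0.0883] yaw -12.09 cmd [-0.91  0.03  0.05] turn 0.0 tilt [-0. -1. -0.] F [-1.2  0.9 -0.3] [ 0.05  0.33 -0.01] gap 0.017126507795311285
key [{'xy': [276.4, 225.0], 'conf': 0.44}, {'xy': [277.0, 244.4], 'conf': 0.3}]
```

View pics/s9.png

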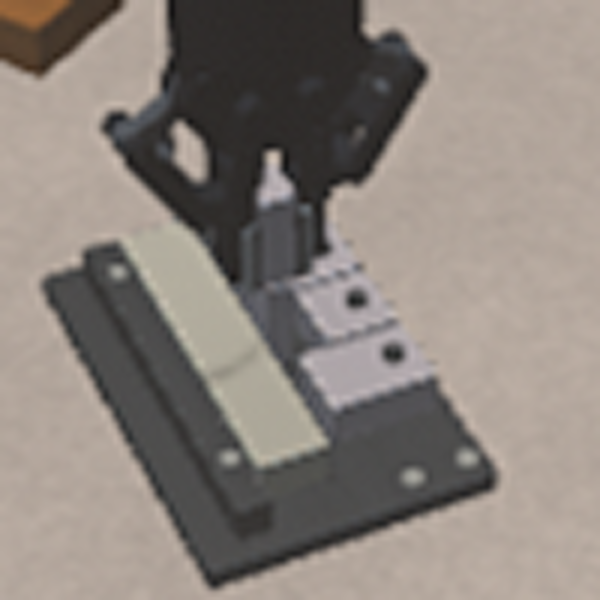

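>>> arm_command:
  commands: [0.03, 0, 0, 0, 0.06, 0, 0, 0, 0.08, 0, 0, 0, 0.08, 0, 0, 0, 0.08, 0, 0, 0]

```text
t: 13.5
eef_pos: [0.5689, 0.0548, 0.0881]
tcp_rot: [0.703, -0.075, 0.074, -0.703]
ft_force: [-4.1, 0.8, -0.1]
finger_gap: 0.0168
```

>>> arm_command:
  commands: [0.03, 0, 0, 0, 0.06, 0, 0, 0, 0.08, 0, 0, 0, 0.08, 0, 0, 0, 0.08, 0, 0, 0]

```text
t: 13.92
eef_pos: [0.5691, 0.0547, 0.0879]
tcp_rot: [-0.703, 0.076, -0.073, 0.703]
ft_force: [-6.0, 1.7, 1.9]
finger_gap: 0.0167
```

```bash
python3 look.py 10
```

```text
t 13.9167 pos [0.5691 0.0547 0.0879] yaw -12.09 cmd [-0.95 -0.01  0.05] turn 0.0 tilt [-0.003 -1.    -0.   ] F [-6.   1.7  1.9] [ 0.2   1.11 -0.03] gap 0.0167365103827813
key [{'xy': [278.9, 222.9], 'conf': 0.6}]
```

View pics/s10.png

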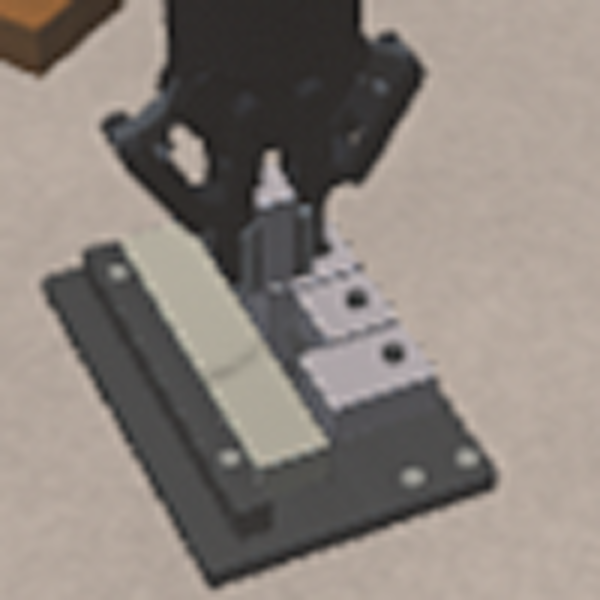

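The fence is reached and the force is now about 6 N. I'll press to about 12 N.

>>> arm_command:
  commands: [0.03, 0, 0, 0, 0.06, 0, 0, 0, 0.09, 0, 0, 0, 0.12, 0, 0, 0, 0.15, 0, 0, 0, 0.15, 0, 0, 0, 0.15, 0, 0, 0]

```text
t: 14.6
eef_pos: [0.5693, 0.0547, 0.0875]
tcp_rot: [-0.703, 0.077, -0.072, 0.703]
ft_force: [-6.8, 1.9, 2.8]
finger_gap: 0.0168
```

```bash
python3 look.py 11
python3 - <<'E'
from h import *
im=np.load('/tmp/s11.npz')['im'].astype(int)
roi=np.zeros(im.shape[:2],bool); roi[190:270,235:325]=1
for tag in('0','11'):
    im=np.load('/tmp/scene0.npz' if tag=='0' else '/tmp/s11.npz')['im'].astype(int)
    m=roi&(im[...,1]-im[...,2]>8)&(im.max(2)>125)
    m=cv2.morphologyEx(m.astype(np.uint8),cv2.MORPH_OPEN,np.ones((3,3)))
    m[:205]=0
    cs,_=cv2.findContours(m,0,1); c=max(cs,key=cv2.contourArea).reshape(-1,2)
    P=toz('scene',c,.034)[:,:2]*1000
    a=np.radians(-12.1);R=np.array([[np.cos(a),-np.sin(a)],[np.sin(a),np.cos(a)]])
    B=(P-[573.6,54.3])@R
    # fence-side border: max x per y-bin
    ys=np.arange(-75,60,8); e=[(y,B[(abs(B[:,1]-y)<5),0].max()) for y in ys if (abs(B[:,1]-y)<5).any()]
    e=np.array(e); k=np.polyfit(e[:,0],e[:,1],1); print(tag,e.round(1).tolist(),'slope',k.round(4))
im=np.load('/tmp/s11.npz')['im']
cv2.imwrite('pics/z11.png',cv2.resize(im[198:255,242:300,::-1],None,fx=10,fy=10,interpolation=cv2.INTER_CUBIC))
E
```

```text
t 14.6 pos [0.5693 0.0547 0.0875] yaw -12.09 cmd [-0.97 -0.05  0.05] turn 0.0 tilt [-0.006 -1.    -0.   ] F [-6.8  1.9  2.8] [ 0.39  1.46 -0.02] gap 0.016795131688138905
key [{'xy': [279.8, 220.9], 'conf': 0.56}]
0 [[-27.0, -66.9], [-19.0, -61.9], [-11.0, -60.2], [-3.0, -62.3], [5.0, -60.7], [13.0, -58.1], [21.0, -58.8], [29.0, -59.5], [37.0, -65.4], [45.0, -61.3], [53.0, -56.6]] slope [ 5.19000e-02 -6.17493e+01]
11 [[-75.0, 88.4], [-67.0, 92.2], [-59.0, 94.7], [-51.0, 97.2], [-43.0, 99.7], [-35.0, 101.0], [-27.0, 105.7], [-19.0, 109.3], [-11.0, 111.6], [-3.0, 115.1], [5.0, 117.4], [13.0, 120.8], [21.0, 123.0], [29.0, 126.3], [37.0, 129.6], [45.0, 131.7], [53.0, 134.9]] slope [  0.3631 115.6676]
```

View pics/z11.png

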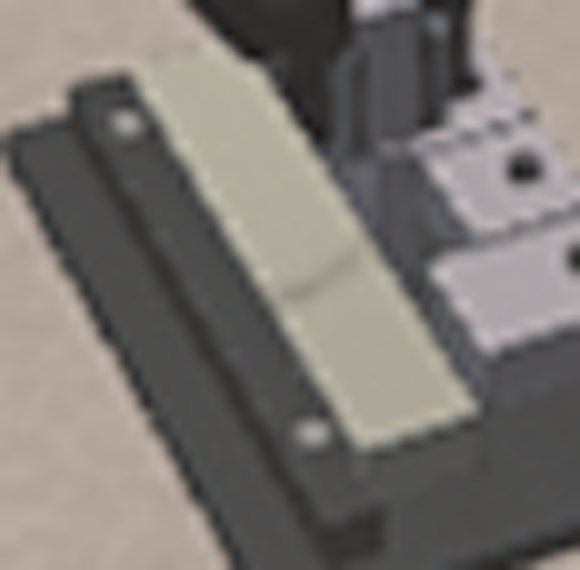

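>>> arm_command:
  commands: [0, 0, 0, 0, 0, 0, 0, 0, 0, 0, 0, 0, 0, 0, 0, 0]

```text
t: 15.03
eef_pos: [0.5693, 0.0547, 0.0875]
tcp_rot: [-0.703, 0.077, -0.072, 0.703]
ft_force: [-7.1, 1.5, 2.2]
finger_gap: 0.0171
```

```bash
cat > edge.py <<'E'
import sys
from h import *
a=np.radians(-12.1);R=np.array([[np.cos(a),-np.sin(a)],[np.sin(a),np.cos(a)]]);b=np.array([573.6,54.3])
def edge(im,x0,x1,z,ys,sign):
    g=cv2.GaussianBlur(im,(0,0),.6).astype(float).mean(2); out=[]
    xs=np.arange(x0,x1,.25)
    for y in ys:
        P=np.c_[np.c_[xs,np.full(len(xs),y)]@R.T+b,np.full(len(xs),z)]/1000
        p=proj('scene',P).astype(np.float32)
        v=cv2.remap(g.astype(np.float32),p[:,0][None],p[:,1][None],cv2.INTER_LINEAR)[0]
        dv=np.gradient(np.convolve(v,np.ones(5)/5,'same'))*sign; dv[:6]=dv[-6:]=-9
        out.append(xs[dv.argmax()])
    out=np.array(out); k=np.polyfit(ys,out,1); r=out-np.polyval(k,ys); ok=abs(r)<2; k=np.polyfit(ys[ok],out[ok],1)
    return k,out
for t in sys.argv[1:]:
    im=np.load(t)['im']
    k,o=edge(im,20,42,34,np.arange(-72,50,3.),-1); print(t,'slab fence edge slope',k[0].round(4),'x at +67/-78:',np.polyval(k,[67,-78]).round(2), o.round(0)[::4])
    k,o=edge(im,55,73,12,np.arange(-85,85,4.),+1); print('  bed far edge (65)',k.round(4))
    k,o=edge(im,-18,0,34,np.arange(-50,-22,2.),-1); print('  long jaw front (-9)',k.round(3))
E
python3 - <<'E'
from h import *
rel(559.9,57.2,88,-12.1)
im,d=grab_frame('scene'); np.savez('/tmp/s12.npz',im=im,d=d)
E
python3 edge.py /tmp/scene0.npz /tmp/s8.npz /tmp/s9.npz /tmp/s10.npz /tmp/s11.npz /tmp/s12.npz
```

```text
t 15.0333 pos [0.5693 0.0547 0.0875] yaw -12.09 cmd [-0.97 -0.04  0.05] turn 0.0 tilt [-0.006 -1.    -0.   ] F [-7.1  1.5  2.2] [ 0.31  1.46 -0.  ] gap 0.01712045929733335
/tmp/scene0.npz slab fence edge slope 0.007 x at +67/-78: [29.2  28.19] [34. 29. 28. 28. 29. 28. 28. 28. 29. 29. 29.]
  bed far edge (65) [4.00000e-04 6.77156e+01]
  long jaw front (-9) [-0.012 -9.519]
/tmp/s8.npz slab fence edge slope 0.0004 x at +67/-78: [30.57 30.51] [32. 31. 30. 30. 31. 32. 30. 30. 30. 30. 31.]
  bed far edge (65) [-2.00000e-04  6.77091e+01]
  long jaw front (-9) [ -0.084 -17.397]
/tmp/s9.npz slab fence edge slope -0.0019 x at +67/-78: [32.42 32.69] [32. 31. 33. 32. 32. 33. 34. 32. 33. 32. 32.]
  bed far edge (65) [3.00000e-04 6.77212e+01]
  long jaw front (-9) [ -0.197 -18.819]
/tmp/s10.npz slab fence edge slope -0.0017 x at +67/-78: [32.5  32.75] [32. 32. 33. 32. 32. 33. 34. 32. 33. 32. 32.]
  bed far edge (65) [3.00000e-04 6.77271e+01]
  long jaw front (-9) [ -0.214 -19.476]
/tmp/s11.npz slab fence edge slope -0.0013 x at +67/-78: [32.55 32.74] [32. 32. 33. 32. 32. 33. 34. 32. 33. 32. 32.]
  bed far edge (65) [4.00000e-04 6.77271e+01]
  long jaw front (-9) [ -0.206 -19.524]
/tmp/s12.npz slab fence edge slope -0.0016 x at +67/-78: [32.52 32.75] [32. 32. 33. 32. 32. 33. 34. 32. 33. 32. 32.]
  bed far edge (65) [-5.00000e-04  6.77088e+01]
  long jaw front (-9) [0.438 8.917]
```

The slab edge sits at x≈32.5/32.7 mm at its two ends, parallel to the fence, and has stopped moving. The push is steady at about 7 N. Handing in.

```bash
python3 -c "
from h import *
print(close_job()); rel(559.9,57.2,88,-12.1)"
```

```text
the job is handed in; nothing more can be done
None
the job is handed in; nothing more can be done
```

I lifted the key from its rack and lowered its blade into the gap before the short (middle) jaw without contact. I then pushed the slab against the fence and handed the job in at about 15 s, still gripping and pressing. No verdict was reported, so this rests on my own last checks.

**Slab:** Its fence-side edge measured at x ≈ 32.5 mm at one end and 32.7 mm at the other (flush is 32 mm). It was parallel to the bed within 0.002 rad and no longer moving. The camera has a small bias: it put the bed's 65 mm edge at 67.7 mm.

**Push and grip:** The wrist force held steady at about 7 N towards the fence. The finger gap held at about 17 mm, slightly under the grip's 18 mm. There was also about 2 N upward, perhaps the foot lightly touching the plate or friction on the slab.

**Key:** The foot is at about z = 16 mm from the tool height, and the hand was tilted about 0.006 rad. I judged the key's own tilt in the fingers only by eye.

**Failed or unsettled checks:**
- The long-jaw edge check failed in the later pictures; the blade's shadow is the likely cause.
- My first attempt to segment the slab for the flush check also failed, so I replaced it with an edge fit.
- I never measured the dish, jar and bracelet at the end; nothing was moved near them.

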